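# Change over the embroidery thread rack

### The arm

A 6-joint arm with a two-finger parallel gripper is mounted at the origin on the work surface. World frame = base frame: x ahead of the robot, y to its left, z up, the work surface at z = 0. Lengths are in m, angles in rad, forces in N, time in s.
With the tool pointing down it reaches from about 0.375 to 0.975 m from the base axis. Payload 3.8 kg.
Tool frame: the origin (TCP) lies midway between the tips of the shut fingers; the grasp point (between the pads) lies 19 mm behind it; z points along the fingers, y is the line along which they close (so a half turn about z gives the same grasp; the last joint's range is limited). The gripper opens to 85 mm and grips with 20 to 120 N. Pads are 22 mm wide; open, the fingers measure 114 mm over their backs; the gripper's body (76 mm by 85 mm) begins 54 mm behind the grasp point. The pads swing forward as they close: fully open they stand 13 mm farther back than shut.
Start: joints at [1.146, 0.264, 1.604, -0, 1.274, -0.037], TCP at [0.255, 0.625, 0.211] pointing down, gripper open.
Joint ranges: [-2.63, 2.63], [-0.94, 2.18], [0.31, 2.57], [-1.31, 4.45], [0, 2.66], [-2.55, 2.55]. Speed limits (rad/s): [2.57, 2.57, 3.14, 3.14, 3.14, 3.14].

### API

Orientations are given as a rotation vector (axis times angle).
In Python, from workcell import status, read_camera, workorder, masks_of gives the robot as it stands.
- The arm moves only by the tool drive_tool, never from a script. Its argument "rows" is a list of rows, each a list of 7 numbers: the turn, a rotation vector about the tool's x, y, z in degrees, then the shift along the tool's x, y, z in m, then the opening, from 0 (shut) to 1 (fully open). In form: [[ax, ay, az, tx, ty, tz, claw], ...]. A call has 1 to 8 rows; each row shifts and turns the commanded pose from where the row before left it, along the tool's axes as they then stand; what a row does not reach is not made up. A row lasts 1/12 s, in which the tool goes at most 41.7 mm and 7.16 degrees, less where a joint would pass 70% of its speed; a pose out of reach is approached as far as the arm can. A call is refused whole if a number of a shift passes 0.0417 or a number of a turn 7.16, either way. A call with a gripper value outside its range is refused whole. The fingers move at their own pace and stop on an object; "force" is the grip in N (left out, the last holds). Time passes only in rows, so rows that do not move let the fingers close. It gives the time, the measured TCP pose, the force, the opening and the grip force at its end, in the units of the state.
- status.read_state(): the state, without advancing time (a new reading comes with each control period).
- read_camera(name): name is "scene" or "top" or "wrist"; returns a dict with "color" (420x560x3 uint8, red, green, blue), "intrinsics" (3x3 intrinsics, pixels), "world_from_camera" (4x4, takes a point from camera to world coordinates); the wrist camera has in their place "mount" (4x4, takes a point from camera to tool coordinates, whose origin is the TCP and whose axes are the flange's). Camera axes: x right, y up, looking along -z (the intrinsics and any distortion apply to the point x, -y, -z); pixel columns grow to the right and rows downward; lengths in m; the calibration is good to about 2 mm. A picture is of the moment at which its call begins: read the wrist's pose just before it. There is no depth.
- workorder.finish_job(): hands the job in; it is judged then, once.
Trained networks look in a picture, given as the dict that the camera call returned (one of the last four; its "shot" number tells which), for a name from the list of things; names that differ only in an ending like _2 or _b are one class to them, and where a whole thing is asked for, a point or a joint stands for the part that bears it (a point fixed in the world has none). Each returns a list of dicts, best first, with "score" (0 to 1); they miss things now and then, are a little off and sometimes report something else, mostly with a low value. They report only what shows in the picture. A call takes as long as a camera call. They do not tell look-alikes from the thing itself.
- masks_of(picture, name): "mask" (420x560 bool, what is visible of it) and "bbox" ([left, top, right, bottom] in pixels, round what is visible of it).
The state is a dict: "time": time; "q": joint angles; "joint_vel": joint speeds; "joint_torque": joint torques, N m; "tool_pos": TCP position; "tcp_rot": TCP orientation; "wrist_force": force on the tool from outside, world axes, zero at the start; "torque": the same for the moment, N m; "width": opening from 0.0 (shut) to 1.0 (fully open); "grip_force": force on a finger pad.
Only numpy, scipy, OpenCV 4.12 (cv2) and the standard library are available. Lean on these libraries where they do the work, as an engineer would, in place of code of your own. Each camera call takes 0.05 s, during which the arm holds its last target. There are 200 camera calls.

### The job

Load the thread rack for the next design: on the pegs beside the white spool put red on its left and blue on its right, so that white stands between them in its row, and in the other row put yellow on the peg to the left of the black spool (left and right as the robot sees the rack), every spool upright and fully down on the rack. Press the threading hook's handle into the spring clip strip, centred across the two pairs of jaws and fully home, ready for threading. The white and black spools stay on their pegs and the green spool stays where it stands.

Things in the scene. Friction and masses are not known exactly. Their poses are not given: they have to be found in the camera images.
- thread_rack: grey fixed rack, two rows of three steel pegs. Origin: on the table under mid-deck. x to the back (black 94 mm mast stub at x +87 mm), y left as the robot sees it; turned up to 0.2 rad. Deck 150 x 246 mm, top 18 mm up. Pegs at x -40 (front), +40 (back) by y +80 (left), 0, -80 (right) mm: 8 mm thick, round tips 88 mm above the table.
- spool_white: king spool of white thread, upright: cylinder 44 mm across, 96 mm tall, 22 mm bore right through, orange base flange 60 mm across and 6 mm thick; 0.1 to 0.2 kg. Origin: centre of the underside, z up. Sits on one of the two middle pegs (front or back row), down on the deck, with up to 7 mm sideways play.
- spool_black: king spool of black thread, upright: cylinder 44 mm across, 96 mm tall, 22 mm bore right through, orange base flange 60 mm across and 6 mm thick; 0.1 to 0.2 kg. Origin: centre of the underside, z up. Sits on the other middle peg, in the other row.
- spool_red: king spool of red thread, upright: cylinder 44 mm across, 96 mm tall, 22 mm bore right through, orange base flange 60 mm across and 6 mm thick; 0.1 to 0.2 kg. Origin: centre of the underside, z up. Stands loose on the table at the start.
- spool_blue: king spool of blue thread, upright: cylinder 44 mm across, 96 mm tall, 22 mm bore right through, orange base flange 60 mm across and 6 mm thick; 0.1 to 0.2 kg. Origin: centre of the underside, z up. Stands loose on the table at the start.
- spool_yellow: king spool of yellow thread, upright: cylinder 44 mm across, 96 mm tall, 22 mm bore right through, orange base flange 60 mm across and 6 mm thick; 0.1 to 0.2 kg. Origin: centre of the underside, z up. Stands loose on the table at the start.
- spool_green: king spool of green thread, upright: cylinder 44 mm across, 96 mm tall, 22 mm bore right through, orange base flange 60 mm across and 6 mm thick; 0.1 to 0.2 kg. Origin: centre of the underside, z up. Stands on the table among the others; it is not used.
- threading_hook: threading hook lying on the table: wooden handle 110 mm long, 14 mm thick (round, four flats over the middle 28 mm, where to grip it); a thin steel shaft and hook reach 57 mm past its +x end; about 50 g. Origin: at the underside of the handle's middle (handle axis 7 mm above); x along the handle towards the hook, z up.
- tool_clip: black fixed strip 112 x 46 mm with two pairs of sprung steel jaws at x +-32 mm (each 12 mm wide, 44 mm high; between them 52 mm free for the fingers down to the 5 mm base). Origin: on the table under its middle, x along the seat. A handle laid along x and pressed down with 5 to 10 N spreads the jaws (beads 11 mm apart, 30 mm up), snaps in and rests with its underside 18 mm up.
Things that resemble listed ones, but are neither listed nor needed, are in the scene too. Of the things that look like the spool_blue, the middle-sized one is meant.

How it is judged:
By the outcome, as a careful person would: the job done as asked, in the order asked, and still so for the second after the job is handed in, with the robot touching nothing.
It also fails if it takes over 99 s, if anything falls off the work surface, if the arm or the gripper's body presses on something with over 40 N, if the wrist force passes 120 N, or if a joint passes its speed limit or range.

## Working session

There is one attempt and no reset: what is moved stays moved. The work goes in short steps, Python scripts to look and compute and a tool call to move; the robot and the scene stay as the last step left them, time stands still between calls to the robot, and variables do not carry over. Pictures are saved under pics/ and viewed, at most 14 in all, crops included, and the job is handed in when it is done.

Besides the shell and the picture viewer there is one more tool, called after "Request:" as a command line: name --pt "numbers of a row" for each row, then --argument value for the rest. drive_tool: Moves the arm, as the interface text tells. Its arguments: {"type":"object","properties":{"rows":{"type":"array"},"force":{"type":"number"}},"required":["rows"]}

```bash
ls; mkdir -p pics; cat > h.py <<'E'
import numpy as np, cv2
from scipy.spatial.transform import Rotation as R
from workcell import status, read_camera, workorder, masks_of
def save(n,img): cv2.imwrite('pics/'+n+'.png',cv2.cvtColor(img,cv2.COLOR_RGB2BGR))
def shot(name):
    s=status.read_state(); p=read_camera(name)
    if name=='wrist':
        T=np.eye(4);T[:3,:3]=R.from_rotvec(s['tcp_rot']).as_matrix();T[:3,3]=s['tool_pos']
        p['T']=T@np.array(p['mount'])
    else: p['T']=np.array(p['world_from_camera'])
    p['K']=np.array(p['intrinsics']); return p
def proj(p,X):
    X=np.atleast_2d(X).astype(float);c=(np.c_[X,np.ones(len(X))]@np.linalg.inv(p['T']).T)[:,:3]
    c=c*[1,-1,-1]; u=c@p['K'].T; return u[:,:2]/u[:,2:]
def ray(p,uv):
    d=np.linalg.inv(p['K'])@[uv[0],uv[1],1]; d=d*[1,-1,-1]
    return p['T'][:3,3], p['T'][:3,:3]@d
def atz(p,uv,z):
    o,d=ray(p,uv); return o+d*(z-o[2])/d[2]
def tri(l):
    A=np.zeros((3,3));b=np.zeros(3)
    for p,uv in l:
        o,d=ray(p,uv);d=d/np.linalg.norm(d);M=np.eye(3)-np.outer(d,d);A+=M;b+=M@o
    return np.linalg.solve(A,b)
E
cat > a.py <<'E'
from h import *
for n in ['scene','top']:
    p=shot(n); save(n+'0',p['color']); print(n,p['K'].tolist(),np.round(p['T'],3).tolist(),[k for k in p])
    for c in ['spool_white','spool_black','spool_red','spool_blue','spool_yellow','spool_green','threading_hook','tool_clip','thread_rack']:
        print(c,[(round(float(m['score']),2),np.round(m['bbox']).tolist(),int(m['mask'].sum())) for m in masks_of(p,c)])
s=status.read_state(); print(s)
E
python3 a.py
```

```text
pics
scene [[386.73677528780394, 0.0, 279.60372099155364], [0.0, 386.73677528780394, 213.3550984157791], [0.0, 0.0, 1.0]] [[0.503, -0.525, 0.687, 1.001], [0.864, 0.319, -0.389, -0.337], [-0.015, 0.789, 0.614, 0.514], [0.0, 0.0, 0.0, 1.0]] ['color', 'intrinsics', 'world_from_camera', 'shot', 'T', 'K']
spool_white [(0.6, [367.0, 158.0, 405.0, 210.0], 1147), (0.39, [161.0, 209.0, 202.0, 267.0], 1470)]
spool_black [(0.8, [396.0, 178.0, 432.0, 230.0], 1284)]
spool_red [(0.9, [162.0, 208.0, 203.0, 266.0], 1505)]
spool_blue [(0.86, [242.0, 176.0, 260.0, 213.0], 303), (0.74, [248.0, 191.0, 273.0, 244.0], 1231), (0.58, [324.0, 112.0, 358.0, 177.0], 1798)]
spool_yellow [(0.76, [201.0, 255.0, 236.0, 323.0], 1728)]
spool_green [(0.58, [271.0, 228.0, 308.0, 287.0], 1558)]
threading_hook [(0.79, [35.0, 273.0, 141.0, 314.0], 744)]
tool_clip [(0.77, [86.0, 301.0, 165.0, 356.0], 2085)]
thread_rack [(0.82, [329.0, 168.0, 473.0, 251.0], 4571)]
top [[444.0010115461523, 0.0, 276.5198260314203], [0.0, 444.0010115461523, 205.20888840177378], [0.0, 0.0, 1.0]] [[0.088, 0.97, -0.225, 0.304], [-0.996, 0.087, -
[... 613 characters left out ...]
.0, 225.0, 214.0], 7178)]
{'time': 1.0, 'q': array([ 1.14608779e+00,  2.63889699e-01,  1.60401280e+00, -1.32112122e-05,
        1.27368935e+00, -3.68718263e-02]), 'joint_vel': array([-0.00153136,  0.00079858,  0.00187488,  0.00271059,  0.00101924,
       -0.00093211]), 'joint_torque': array([-2.67577607e-04, -5.15089095e+01, -3.67733717e+01, -6.69175870e-05,
        7.22001860e-04, -8.91082728e-07]), 'tool_pos': array([0.25526112, 0.62486474, 0.21087974]), 'tcp_rot': array([ 6.05393113e-01,  3.08269771e+00, -3.31254433e-06]), 'wrist_force': array([ 0.10344481,  1.04086206, -0.91087137]), 'torque': array([-0.02208197, -0.03346858,  0.0095127 ]), 'grip_force': 0.0, 'width': 1.0027827881239968}
```

View pics/scene0.png

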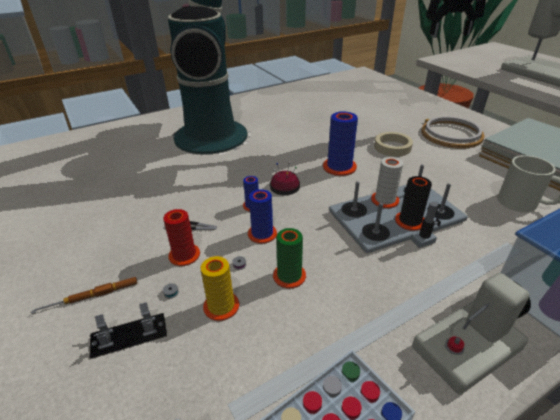

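View pics/top0.png

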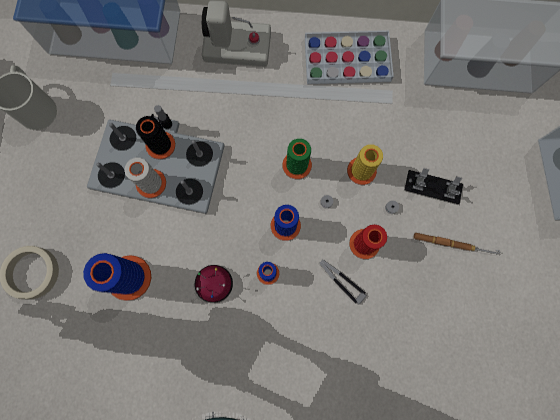

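The scene view shows white in the front row (nearer the robot) and black in the back row. There are three blue spools: scene (251,193) small, (261,217) middle, (341,143) large, which are top (267,271), (286,220) and (117,275). The middle-sized one, at top (286,220), is the one meant. Next I measure everything and take an enlarged crop to confirm blue.

```bash
cat > fit.py <<'E'
from h import *
from scipy.optimize import minimize
a=np.linspace(0,2*np.pi,40,endpoint=False);C=np.c_[np.cos(a),np.sin(a),0*a]
def sil(p,x,k=1):
    m=np.zeros((420*4,560*4),np.uint8)
    for r,z0,z1 in [(.03*k,0,.006*k),(.022*k,0,.096*k)]:
        P=np.r_[C*r+[x[0],x[1],x[2]+z0],C*r+[x[0],x[1],x[2]+z1]]
        h=cv2.convexHull((proj(p,P)*4+2).astype(np.float32)); cv2.fillConvexPoly(m,np.round(h).astype(int),1)
    return cv2.resize(m.astype(np.float32),(560,420),interpolation=cv2.INTER_AREA)
def fit(views,x0,scale=False):
    def cost(v):
        k=v[3] if scale else 1;t=0
        for p,m in views:
            s=sil(p,v[:3],k);t+=1-np.minimum(s,m).sum()/np.maximum(s,m).sum()
        return t
    x0=list(x0)+([1.] if scale else []);S=np.vstack([x0]+[np.array(x0)+np.eye(len(x0))[i]*(.015 if i<3 else .15) for i in range(len(x0))])
    r=minimize(cost,x0,method='Nelder-Mead',options=dict(initial_simplex=S,maxiter=200,xatol=1e-4,fatol=1e-4));return r
if __name__=='__main__':
    s=shot('scene');t=shot('top')
    for c,bs,bt in [('red',(162,208),(348,226)),('blue',(248,191),(269,204)),('blue',(242,176),(257,261)),('blue',(324,112),(82,255)),('yellow',(201,255),(346,143)),('white',(367,158),(122,157))]:
        v=[]
        for p,b in [(s,bs),(t,bt)]:
            ms=masks_of(p,'spool_'+c);m=min(ms,key=lambda m:np.hypot(*(np.array(m['bbox'][:2])-b)));v.append((p,m['mask'].astype(np.float32)))
        ys,xs=np.where(v[1][1]>0);x0=atz(t,(xs.mean(),ys.mean()),.04);x0[2]=0
        r=fit(v,x0);r2=fit(v,r.x,True);print(c,bt,np.round(r.x,4),round(r.fun,3),'scaled',np.round(r2.x,3),round(r2.fun,3))
    # hook & clip mask axes
    for c in ['threading_hook','tool_clip','thread_rack']:
        for n,p in [('s',s),('t',t)]:
            m=masks_of(p,c)
            if m:
                r=cv2.minAreaRect(cv2.findContours(m[0]['mask'].astype(np.uint8),0,2)[0][0]);bp=cv2.boxPoints(r)
                print(c,n,[np.round(atz(p,q,.01 if c!='thread_rack' else .018)[:2],3).tolist() for q in bp])
    im=t['color'];save('blue',np.hstack([cv2.resize(im[190:310,60:320],(780,360),interpolation=2)]))
    save('rack',cv2.resize(im[95:225,75:245],(784,600),interpolation=2))
E
python3 fit.py
```

```text
red (348, 226) [ 0.4423 -0.2328  0.0007] 0.105 scaled [ 0.442 -0.233  0.001  0.986] 0.089
blue (269, 204) [ 0.4647 -0.0764 -0.0011] 0.129 scaled [ 0.464 -0.076  0.001  0.972] 0.104
blue (257, 261) [ 0.3794 -0.0382 -0.0814] 0.764 scaled [ 0.381 -0.036 -0.079  1.117] 0.667
blue (82, 255) [0.3433 0.212  0.0467] 0.919 scaled [3.370e-01 2.150e-01 1.000e-03 1.407e+00] 0.07
yellow (346, 143) [ 0.5911 -0.2206 -0.0013] 0.104 scaled [ 0.592 -0.221  0.     0.977] 0.071Traceback (most recent call last):
  File "fit.py", line 23, in <module>
    ms=masks_of(p,'spool_'+c);m=min(ms,key=lambda m:np.hypot(*(np.array(m['bbox'][:2])-b)));v.append((p,m['mask'].astype(np.float32)))
                                ~~~^^^^^^^^^^^^^^^^^^^^^^^^^^^^^^^^^^^^^^^^^^^^^^^^^^^^^^^^
ValueError: min() iterable argument is empty
```

```bash
cat > b.py <<'E'
from h import *
s=shot('scene');t=shot('top')
for c in ['threading_hook','tool_clip','thread_rack']:
    for n,p in [('s',s),('t',t)]:
        m=masks_of(p,c)
        if m:
            cs=max(cv2.findContours(m[0]['mask'].astype(np.uint8),0,2)[0],key=cv2.contourArea)
            bp=cv2.boxPoints(cv2.minAreaRect(cs));print(c,n,np.round(bp).tolist(),[np.round(atz(p,q,.01 if c!='thread_rack' else .018)[:2],3).tolist() for q in bp])
A=cv2.resize(t['color'][190:310,60:320],(780,360),interpolation=2)
B=np.hstack([cv2.resize(t['color'][100:220,80:250],(396,280),interpolation=2),cv2.resize(s['color'][150:260,320:480],(384,280),interpolation=2)])
save('bluerack',np.vstack([A[:300],B]))
print(t['color'].shape)
E
python3 b.py
```

```text
threading_hook s [[30.0, 308.0], [134.0, 274.0], [137.0, 284.0], [33.0, 318.0]] [[0.444, -0.493], [0.453, -0.328], [0.48, -0.329], [0.468, -0.49]]
threading_hook t [[412.0, 238.0], [414.0, 230.0], [485.0, 248.0], [483.0, 256.0]] [[0.459, -0.325], [0.476, -0.328], [0.454, -0.465], [0.437, -0.461]]
tool_clip s [[78.0, 321.0], [158.0, 297.0], [169.0, 335.0], [90.0, 359.0]] [[0.512, -0.429], [0.528, -0.306], [0.61, -0.312], [0.591, -0.424]]
tool_clip t [[342.0, 171.0], [370.0, 140.0], [391.0, 160.0], [363.0, 190.0]] [[0.584, -0.181], [0.654, -0.234], [0.617, -0.278], [0.548, -0.225]]
thread_rack s [[329.0, 251.0], [329.0, 183.0], [466.0, 184.0], [466.0, 252.0]] [[0.59, -0.001], [0.405, 0.135], [0.574, 0.398], [0.723, 0.211]]
thread_rack t [[86.0, 188.0], [110.0, 93.0], [229.0, 123.0], [206.0, 218.0]] [[0.501, 0.321], [0.707, 0.31], [0.663, 0.055], [0.462, 0.078]]
(420, 560, 3)
```

View pics/bluerack.png

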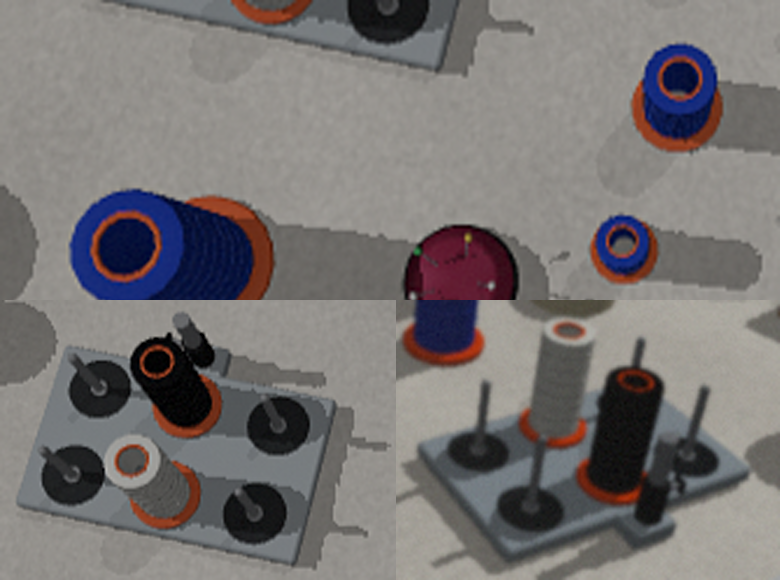

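Crop: the large and small blue are clearly 1.4x and 0.6x, so the middle-sized blue at top (286,215) is the one meant (its measured scale is ≈1). The free pegs show at top: FL (111,175), BL (123,138), BR (199,154), FR (189,191). Now I fit the rack pose and go and look with the wrist camera.

```bash
cat > rack.py <<'E'
from h import *
from scipy.optimize import least_squares
s=shot('scene');t=shot('top')
P={'FL':(-.04,.08),'FR':(-.04,-.08),'BL':(.04,.08),'BR':(.04,-.08)}
D={'BL':(122.9,137.7),'FL':(110.9,174.6),'BR':(199.4,153.6),'FR':(189.1,191.3)}
Tt={'BL':(111.8,124.9),'FL':(98.9,166.4),'BR':(196.8,143.7),'FR':(180.9,183.1)}
Ts={'FR':(357.1,182.6),'FL':(421.7,166.1),'BL':(448.3,185.4),'BR':(380.4,205)}
for k in P: print(k,'tip tri',np.round(tri([(s,Ts[k]),(t,Tt[k])]),4),'disc',np.round(atz(t,D[k],.018),4))
def res(v):
    o=[]
    c,sn=np.cos(v[3]),np.sin(v[3])
    for k,(x,y) in P.items():
        w=np.array([v[0]+c*x-sn*y,v[1]+sn*x+c*y])
        o+=[proj(t,[*w,.018+v[2]])[0]-D[k],proj(t,[*w,.087+v[2]])[0]-Tt[k],proj(s,[*w,.087+v[2]])[0]-Ts[k]]
    return np.ravel(o)
r=least_squares(res,[.58,.19,0,0]);v=r.x;print(v,np.abs(r.fun).max(),np.round(r.fun.reshape(-1,3,2).mean(0),1).tolist())
c,sn=np.cos(v[3]),np.sin(v[3])
for k,(x,y) in P.items(): print(k,np.round([v[0]+c*x-sn*y,v[1]+sn*x+c*y],4))
# hook handle ends & clip
for n,p in [('s',s),('t',t)]:
    m=masks_of(p,'threading_hook')[0]['mask'];hsv=cv2.cvtColor(p['color'],cv2.COLOR_RGB2HSV)
    w=m&(hsv[...,1]>110); ys,xs=np.where(w);q=np.c_[xs,ys].astype(float);c0=q.mean(0);u=np.linalg.svd(q-c0,full_matrices=False)[2][0];pr=(q-c0)@u
    print(n,'hook wood ends',[np.round(atz(p,c0+u*e,.007)[:2],4).tolist() for e in (pr.min(),pr.max())],len(xs))
a=cv2.resize(t['color'][155:265,400:510],(400,400),interpolation=2);b=cv2.resize(s['color'][265:365,25:175],(400,267),interpolation=2)
o=np.zeros((400,800,3),np.uint8);o[:,:400]=a;o[:267,400:]=b;save('hookclip',o)
E
python3 rack.py
```

```text
FL tip tri [0.5313 0.2785 0.0805] disc [0.5329 0.2771 0.018 ]
FR tip tri [0.5113 0.1209 0.0821] disc [0.5127 0.1178 0.018 ]
BL tip tri [0.6133 0.2669 0.0822] disc [0.6123 0.2664 0.018 ]
BR tip tri [0.5923 0.1052 0.082 ] disc [0.5923 0.1076 0.018 ]
[ 0.56267045  0.19281039 -0.00472881 -0.13194394] 3.5437632213150323 [[0.3, 0.7], [-0.9, -1.2], [-0.9, 0.2]]
FL [0.5335 0.2774]
FR [0.5125 0.1188]
BL [0.6128 0.2669]
BR [0.5918 0.1082]
s hook wood ends [[0.4662, -0.3279], [0.4521, -0.4441]] 535
t hook wood ends [[0.467, -0.3287], [0.4514, -0.446]] 370
```

View pics/hookclip.png

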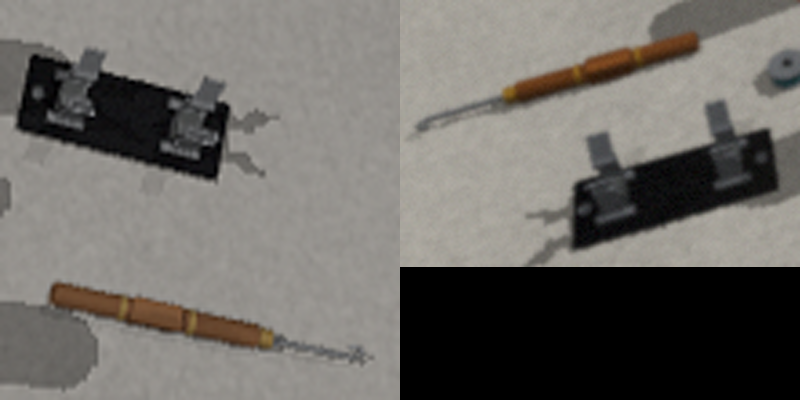

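The clip and hook lie roughly parallel to each other, with nothing between them. The rack fit is consistent (tips ≈82–87 mm, discs within 2 mm): FL (0.533,0.277), FR (0.5125,0.119), BL (0.613,0.267). Turning the tool to tool-x = world +y and tool-y = world +x, then going above red.

Request:
drive_tool --pt "0 0 6.778 0 0 0 1" --pt "0 0 6.778 0 0 0 1" --pt "0 0 6.778 0 0 0 1" --pt "0 0 6.778 0 0 0 1" --pt "0 0 6.778 0 0 0 1" --pt "0 0 6.778 0 0 0 1" --pt "0 0 6.778 0 0 0 1" --pt "0 0 6.778 0 0 0 1" --force 40

```text
time: 2.92
tool_pos: [0.2553, 0.6249, 0.2109]
tcp_rot: [-1.951, -2.462, 0.0]
wrist_force: [-1.0, 0.6, 1.2]
width: 1.0
grip_force: 0.0
```

Request:
drive_tool --pt "0 0 6.778 0 0 0 1" --pt "0 0 6.778 0 0 0 1" --pt "0 0 0 -0.028 0.0312 0 1" --pt "0 0 0 -0.028 0.0312 0 1" --pt "0 0 0 -0.028 0.0312 0 1" --pt "0 0 0 -0.028 0.0312 0 1" --pt "0 0 0 -0.028 0.0312 0 1" --pt "0 0 0 -0.028 0.0312 0 1"

```text
time: 3.58
tool_pos: [0.4425, 0.4565, 0.2111]
tcp_rot: [2.221, 2.222, 0.001]
wrist_force: [0.2, 0.6, -0.6]
width: 0.999
grip_force: 0.0
```

Request:
drive_tool --pt "0 0 0 -0.0406 0 0 1" --pt "0 0 0 -0.0406 0 0 1" --pt "0 0 0 -0.0406 0 0 1" --pt "0 0 0 -0.0406 0 0 1" --pt "0 0 0 -0.0406 0 0 1" --pt "0 0 0 -0.0406 0 0 1" --pt "0 0 0 -0.0406 0 0 1" --pt "0 0 0 -0.0406 0 0 1"

```text
time: 4.25
tool_pos: [0.441, 0.1313, 0.2112]
tcp_rot: [2.22, 2.222, 0.001]
wrist_force: [0.9, -0.5, -0.2]
width: 0.997
grip_force: 0.0
```

Request:
drive_tool --pt "0 0 0 -0.0406 0 0 1" --pt "0 0 0 -0.0406 0 0 1" --pt "0 0 0 -0.0406 0 0 1" --pt "0 0 0 -0.0406 0 0 1" --pt "0 0 0 -0.0406 0 0 1" --pt "0 0 0 -0.0406 0 0 1" --pt "0 0 0 -0.0406 0 0 1" --pt "0 0 0 -0.0406 0 0 1"

```text
time: 4.92
tool_pos: [0.441, -0.1938, 0.2114]
tcp_rot: [2.221, 2.22, 0.001]
wrist_force: [0.9, 1.1, 0.2]
width: 1.001
grip_force: 0.0
```

Request:
drive_tool --pt "0 0 0 -0.0406 0 0 1" --pt "0 0 0 0 0 0 1" --pt "0 0 0 0 0 0 1"

```text
time: 5.17
tool_pos: [0.441, -0.2343, 0.2109]
tcp_rot: [-2.226, -2.216, -0.0]
wrist_force: [-0.7, 0.1, -0.7]
width: 0.998
grip_force: 0.0
```

```bash
cat > w.py <<'E'
from h import *
from fit import fit
import sys
p=shot('wrist');save('w_red',p['color'])
print(np.round(p['T'],3).tolist(),p['K'][0].tolist())
X=[.4423,-.2328,0]
print('top expected',proj(p,[.4423,-.2328,.096]),proj(p,[.4423,-.2328,0]))
for c in ['spool_red','threading_hook','tool_clip']:
    for m in masks_of(p,c):
        print(c,m['score'],m['bbox'])
E
python3 w.py
```

```text
[[1.0, 0.004, 0.002, 0.442], [-0.004, 0.956, 0.293, -0.16], [-0.001, -0.294, 0.956, 0.374], [0.0, 0.0, 0.0, 1.0]] [314.5407675458204, 0.0, 282.2360807453959]
top expected [[283.21755952 192.69948142]] [[283.02185748 172.60487752]]
spool_red 0.62 [256.2, 150.8, 309.6, 217.8]
threading_hook 0.7 [283.6, 247.7, 308.5, 354.4]
tool_clip 0.65 [353.6, 233.6, 413.3, 314.7]
```

View pics/w_red.png

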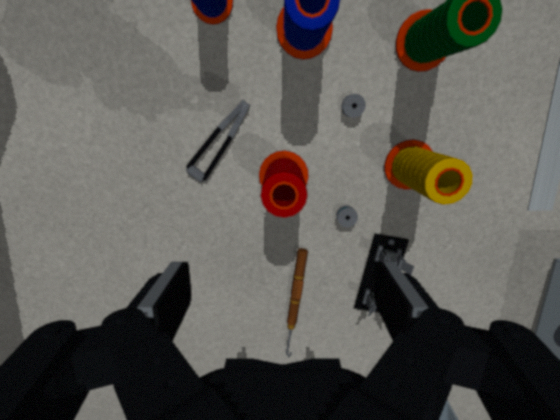

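The wrist view shows red at (285,193), against (283,193) predicted, so the measurement holds. Grasping red.

Request:
drive_tool --pt "0 0 0 0.001 0.001 0.039 1" --pt "0 0 0 0 0 0.039 1" --pt "0 0 0 0 0 0.039 1" --pt "0 0 0 0 0 0.039 1" --pt "0 0 0 0 0 0 0.4" --pt "0 0 0 0 0 0 0.3" --pt "0 0 0 0 0 0 0.3" --pt "0 0 0 0 0 0 0.3" --force 40

```text
time: 6.03
tool_pos: [0.4448, -0.2322, 0.0582]
tcp_rot: [2.217, 2.219, 0.002]
wrist_force: [0.2, 0.2, -1.5]
width: 0.5
grip_force: 40.7
```

Request:
drive_tool --pt "0 0 0 0 0 0 0.3" --pt "0 0 0 0 0 0 0.3"

```text
time: 6.2
tool_pos: [0.4447, -0.2326, 0.058]
tcp_rot: [2.217, 2.218, 0.002]
wrist_force: [-0.9, 1.6, 7.5]
width: 0.5
grip_force: 41.4
```

Request:
drive_tool --pt "0 0 0 0 0 -0.03 0.3" --pt "0 0 0 0 0 -0.04 0.3" --pt "0 0 0 0 0 -0.04 0.3" --pt "0 0 0 0 0 -0.03 0.3" --pt "0 0 0 0.0392 0.0068 0 0.3" --pt "0 0 0 0.0392 0.0068 0 0.3" --pt "0 0 0 0.0392 0.0068 0 0.3" --pt "0 0 0 0.0392 0.0068 0 0.3"

```text
time: 6.87
tool_pos: [0.4699, -0.0734, 0.1963]
tcp_rot: [2.222, 2.218, 0.003]
wrist_force: [0.6, 0.1, -2.0]
width: 0.501
grip_force: 41.7
```

Request:
drive_tool --pt "0 0 0 0.0392 0.0068 0 0.3" --pt "0 0 0 0.0392 0.0068 0 0.3" --pt "0 0 0 0.0392 0.0068 0 0.3" --pt "0 0 0 0.0392 0.0068 0 0.3" --pt "0 0 0 0.0392 0.0068 0 0.3" --pt "0 0 0 0.0392 0.0068 0 0.3" --pt "0 0 0 0.0392 0.0068 0 0.3" --pt "0 0 0 0.0392 0.0068 0 0.3"

```text
time: 7.53
tool_pos: [0.5241, 0.2412, 0.1958]
tcp_rot: [2.221, 2.221, 0.002]
wrist_force: [0.8, -0.4, -2.0]
width: 0.499
grip_force: 41.7
```

Request:
drive_tool --pt "0 0 0 0.0392 0.0068 0 0.3" --pt "0 0 0 0 0 0 0.3" --pt "0 0 0 0 0 0 0.3" --pt "0 0 0 0 0 0 0.3"

```text
time: 7.87
tool_pos: [0.5305, 0.2781, 0.195]
tcp_rot: [2.22, 2.222, -0.001]
wrist_force: [-0.7, -0.4, -1.8]
width: 0.5
grip_force: 41.7
```

```bash
cat > c.py <<'E'
from h import *
import sys
tag=sys.argv[1]
p=shot('scene');t=shot('top');w=shot('wrist')
o=np.zeros((600,800,3),np.uint8)
o[:300,:400]=cv2.resize(p['color'][100:265,300:520],(400,300));o[300:,:400]=cv2.resize(t['color'][85:235,65:265],(400,300))
o[:300,400:]=cv2.resize(w['color'],(400,300));save(tag,o);print(status.read_state()['tool_pos'])
E
python3 c.py red1
```

```text
[0.53065024 0.27693157 0.19508297]
```

View pics/red1.png

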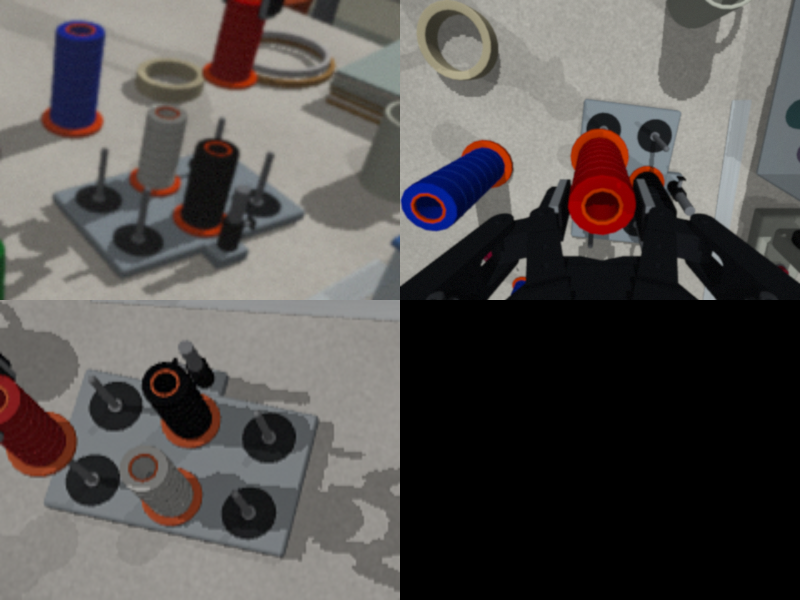

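Request:
drive_tool --pt "0 0 0 0 0.0025 0.02 0.3" --pt "0 0 0 0 0 0.02 0.3" --pt "0 0 0 0 0 0.02 0.3" --pt "0 0 0 0 0 0.02 0.3" --pt "0 0 0 0 0 0 0.3"

```text
time: 8.43
tool_pos: [0.53, 0.2752, 0.1103]
tcp_rot: [-2.222, -2.217, 0.012]
wrist_force: [-1.6, -0.8, -3.5]
width: 0.502
grip_force: 41.7
```

Request:
drive_tool --pt "0 0 0 0 0.001 0.014 0.3" --pt "0 0 0 0 0 0.012 0.3" --pt "0 0 0 0 0 0.007 0.3" --pt "0 0 0 0 0 0 0.3" --pt "0 0 0 0 0 0 0.3"

```text
time: 8.85
tool_pos: [0.5341, 0.2781, 0.0817]
tcp_rot: [-2.221, -2.221, 0.001]
wrist_force: [-0.1, 0.4, -2.3]
width: 0.502
grip_force: 41.7
```

Request:
drive_tool --pt "0 0 0 0 0 0.004 0.3" --pt "0 0 0 0 0 0 0.3" --pt "0 0 0 0 0 0 0.6" --pt "0 0 0 0 0 0 0.68" --pt "0 0 0 0 0 0 0.68" --pt "0 0 0 0 0 -0.02 0.68" --pt "0 0 0 0 0 -0.035 0.68" --pt "0 0 0 0 0 -0.04 0.68"

```text
time: 9.52
tool_pos: [0.5322, 0.2774, 0.1714]
tcp_rot: [-2.22, -2.22, 0.008]
wrist_force: [1.4, 0.5, 0.5]
width: 0.682
grip_force: 0.0
```

Request:
drive_tool --pt "0 0 0 0 0 -0.04 1" --pt "0 0 0 0 0 0 1"

```text
time: 9.68
tool_pos: [0.5397, 0.2809, 0.2241]
tcp_rot: [2.217, 2.217, 0.026]
wrist_force: [1.7, 0.6, 1.5]
width: 0.929
grip_force: 0.0
```

```bash
cat > chk.py <<'E'
from fit import *
import sys
s=shot('scene');t=shot('top')
for a in sys.argv[1:]:
    c,x,y=a.split(',');X=np.array([float(x),float(y),.018]);v=[]
    for p in (s,t):
        g=proj(p,X+[0,0,.04])[0];ms=masks_of(p,'spool_'+c)
        ms=[m for m in ms if np.hypot((m['bbox'][0]+m['bbox'][2])/2-g[0],(m['bbox'][1]+m['bbox'][3])/2-g[1])<25]
        if ms: v.append((p,ms[0]['mask'].astype(np.float32)))
    if v: r=fit(v,X);print(c,len(v),np.round(r.x,4),round(r.fun,3))
    else: print(c,'none')
print(status.read_state()['tool_pos'])
E
python3 chk.py red,.533,.277 blue,.4645,-.0764
```

```text
red 2 [0.5317 0.2788 0.0163] 0.528
blue 2 [ 0.4647 -0.0758 -0.0011] 0.142
[0.5329566  0.27768009 0.21071326]
```

Request:
drive_tool --pt "0 0 0 -0.0393 -0.0076 0 1" --pt "0 0 0 -0.0393 -0.0076 0 1" --pt "0 0 0 -0.0393 -0.0076 0 1" --pt "0 0 0 -0.0393 -0.0076 0 1" --pt "0 0 0 -0.0393 -0.0076 0 1" --pt "0 0 0 -0.0393 -0.0076 0 1" --pt "0 0 0 -0.0393 -0.0076 0 1" --pt "0 0 0 -0.0393 -0.0076 0 1"

```text
time: 10.65
tool_pos: [0.4715, -0.0376, 0.211]
tcp_rot: [-2.219, -2.22, 0.003]
wrist_force: [0.2, 0.6, -0.8]
width: 1.0
grip_force: 0.0
```

Request:
drive_tool --pt "0 0 0 -0.0393 -0.0076 0 1" --pt "0 0 0 0 0 0 1" --pt "0 0 0 0 0 0 1"

```text
time: 10.9
tool_pos: [0.4644, -0.0772, 0.2113]
tcp_rot: [-2.225, -2.214, 0.002]
wrist_force: [-0.0, 0.0, 1.0]
width: 1.002
grip_force: 0.0
```

```bash
cat > cand.py <<'E'
from h import *
w=shot('wrist');print('blue exp',proj(w,[.4647,-.076,.096]),status.read_state()['tool_pos'])
for m in masks_of(w,'spool_blue'):print(m['score'],m['bbox'])
t=shot('top');s=shot('scene')
for c,x,y in[('red',.5335,.2774)]:
  for p in(s,t):
    print([(m['score'],m['bbox']) for m in masks_of(p,'spool_'+c)],proj(p,[[x,y,.114],[x,y,.018]]))
E
python3 cand.py; python3 chk.py red,.533,.277
```

```text
blue exp [[282.46542034 193.05912279]] [ 0.46477941 -0.07579112  0.21136694]
0.69 [168.6, 139.5, 220.6, 180.9]
0.59 [258.3, 152.8, 308.5, 220.2]
[(0.55, [399.0, 146.9, 435.8, 195.8])] [[424.30516954 153.26155983]
 [415.07441183 191.22506591]]
[(0.9, [84.0, 148.2, 125.0, 189.2])] [[ 91.29394401 158.4513647 ]
 [110.81157788 174.31877931]]
red 2 [0.5317 0.2777 0.0167] 0.535
[ 0.46600565 -0.07458081  0.21287602]
```

Red is seated (z≈0.017). Grasping blue.

Request:
drive_tool --pt "0 0 0 0 0 0.039 1" --pt "0 0 0 0 0 0.039 1" --pt "0 0 0 0 0 0.039 1" --pt "0 0 0 0 0 0.039 1" --pt "0 0 0 0 0 0 0.4" --pt "0 0 0 0 0 0 0.3" --pt "0 0 0 0 0 0 0.3" --pt "0 0 0 0 0 0 0.3"

```text
time: 12.07
tool_pos: [0.4684, -0.0759, 0.06]
tcp_rot: [2.218, 2.219, 0.004]
wrist_force: [-0.2, -0.5, -0.7]
width: 0.498
grip_force: 40.6
```

Request:
drive_tool --pt "0 0 0 0 0 0 0.3" --pt "0 0 0 0 0 0 0.3"

```text
time: 12.23
tool_pos: [0.4684, -0.0759, 0.0598]
tcp_rot: [2.218, 2.218, 0.005]
wrist_force: [-1.1, -0.8, 7.3]
width: 0.502
grip_force: 41.2
```

Request:
drive_tool --pt "0 0 0 0 0 -0.03 0.3" --pt "0 0 0 0 0 -0.04 0.3" --pt "0 0 0 0 0 -0.04 0.3" --pt "0 0 0 0 0 -0.03 0.3" --pt "0 0 0 0.039 0.0092 0 0.3" --pt "0 0 0 0.039 0.0092 0 0.3" --pt "0 0 0 0.039 0.0092 0 0.3" --pt "0 0 0 0.039 0.0092 0 0.3"

```text
time: 12.9
tool_pos: [0.5033, 0.082, 0.1985]
tcp_rot: [2.222, 2.219, 0.004]
wrist_force: [0.3, -0.5, -1.7]
width: 0.5
grip_force: 41.7
```

Request:
drive_tool --pt "0 0 0 0.039 0.0092 0 0.3" --pt "0 0 0 0 0 0 0.3" --pt "0 0 0 0 0 0 0.3" --pt "0 0 0 0 0 0 0.3"

```text
time: 13.23
tool_pos: [0.5116, 0.1196, 0.1972]
tcp_rot: [2.22, 2.222, -0.0]
wrist_force: [-0.2, 0.1, -1.3]
width: 0.498
grip_force: 41.7
```

Request:
drive_tool --pt "0 0 0 0 0.001 0.02 0.3" --pt "0 0 0 0 0 0.02 0.3" --pt "0 0 0 0 0 0.02 0.3" --pt "0 0 0 0 0 0.02 0.3" --pt "0 0 0 0 0 0.02 0.3" --pt "0 0 0 0 0 0.012 0.3" --pt "0 0 0 0 0 0.005 0.3" --pt "0 0 0 0 0 0 0.3"

```text
time: 13.9
tool_pos: [0.5122, 0.1185, 0.0794]
tcp_rot: [-2.222, -2.219, 0.002]
wrist_force: [0.7, 0.6, -1.4]
width: 0.496
grip_force: 41.7
```

Request:
drive_tool --pt "0 0 0 0 0 0 0.3" --pt "0 0 0 0 0 0 0.3"

```text
time: 14.07
tool_pos: [0.514, 0.1194, 0.0811]
tcp_rot: [2.221, 2.22, 0.003]
wrist_force: [-0.1, 0.3, -1.2]
width: 0.498
grip_force: 41.7
```

Request:
drive_tool --pt "0 0 0 0 0 0.002 0.3" --pt "0 0 0 0 0 0 0.3" --pt "0 0 0 0 0 0 0.6" --pt "0 0 0 0 0 0 0.68" --pt "0 0 0 0 0 0 0.68" --pt "0 0 0 0 0 -0.02 0.68" --pt "0 0 0 0 0 -0.035 0.68" --pt "0 0 0 0 0 -0.04 0.68"

```text
time: 14.73
tool_pos: [0.5106, 0.1192, 0.1715]
tcp_rot: [-2.219, -2.219, 0.007]
wrist_force: [0.6, -0.5, 0.6]
width: 0.68
grip_force: 0.0
```

Request:
drive_tool --pt "0 0 0 0 0 -0.037 1" --pt "0 0 0 -0.0378 0.0087 0 1" --pt "0 0 0 -0.0378 0.0087 0 1" --pt "0 0 0 -0.0378 0.0087 0 1" --pt "0 0 0 -0.0378 0.0087 0 1" --pt "0 0 0 -0.0378 0.0087 0 1" --pt "0 0 0 -0.0378 0.0087 0 1" --pt "0 0 0 -0.0378 0.0087 0 1"

```text
time: 15.4
tool_pos: [0.5741, -0.1469, 0.2104]
tcp_rot: [2.221, 2.221, 0.001]
wrist_force: [1.2, 0.2, 0.7]
width: 1.001
grip_force: 0.0
```

Request:
drive_tool --pt "0 0 0 -0.0378 0.0087 0 1" --pt "0 0 0 -0.0378 0.0087 0 1" --pt "0 0 0 0 0 0 1" --pt "0 0 0 0 0 0 1"

```text
time: 15.73
tool_pos: [0.5913, -0.2227, 0.2097]
tcp_rot: [-2.225, -2.218, -0.0]
wrist_force: [1.0, 0.6, -0.1]
width: 1.005
grip_force: 0.0
```

```bash
python3 chk.py red,.533,.277 blue,.5125,.119 yellow,.5915,-.221
```

```text
red 2 [0.5316 0.2777 0.0175] 0.577
blue 2 [0.5096 0.1199 0.017 ] 0.164
yellow 1 [ 0.5841 -0.2184 -0.0088] 0.027
[ 0.59115997 -0.21942023  0.21013506]
```

Blue is seated too. Grasping yellow.

Request:
drive_tool --pt "0 0 0 0 0 0.039 1" --pt "0 0 0 0 0 0.039 1" --pt "0 0 0 0 0 0.039 1" --pt "0 0 0 0 0 0.037 1" --pt "0 0 0 0 0 0 0.4" --pt "0 0 0 0 0 0 0.3" --pt "0 0 0 0 0 0 0.3" --pt "0 0 0 0 0 0 0.3"

```text
time: 16.8
tool_pos: [0.5937, -0.2215, 0.0597]
tcp_rot: [2.217, 2.218, 0.003]
wrist_force: [0.7, -0.2, -1.1]
width: 0.499
grip_force: 40.7
```

Request:
drive_tool --pt "0 0 0 0 0 0 0.3" --pt "0 0 0 0 0 0 0.3"

```text
time: 16.97
tool_pos: [0.5936, -0.2216, 0.0594]
tcp_rot: [2.218, 2.218, 0.004]
wrist_force: [-0.4, -0.3, 5.4]
width: 0.494
grip_force: 41.3
```

Request:
drive_tool --pt "0 0 0 0 0 -0.03 0.3" --pt "0 0 0 0 0 -0.04 0.3" --pt "0 0 0 0 0 -0.04 0.3" --pt "0 0 0 0 0 -0.03 0.3" --pt "0 0 0 0.0407 0.0018 0 0.3" --pt "0 0 0 0.0407 0.0018 0 0.3" --pt "0 0 0 0.0407 0.0018 0 0.3" --pt "0 0 0 0.0407 0.0018 0 0.3"

```text
time: 17.63
tool_pos: [0.5985, -0.0566, 0.1974]
tcp_rot: [2.222, 2.219, 0.002]
wrist_force: [1.3, -1.1, -1.0]
width: 0.498
grip_force: 41.6
```

Request:
drive_tool --pt "0 0 0 0.0407 0.0018 0 0.3" --pt "0 0 0 0.0407 0.0018 0 0.3" --pt "0 0 0 0.0407 0.0018 0 0.3" --pt "0 0 0 0.0407 0.0018 0 0.3" --pt "0 0 0 0.0407 0.0018 0 0.3" --pt "0 0 0 0.0407 0.0018 0 0.3" --pt "0 0 0 0.0407 0.0018 0 0.3" --pt "0 0 0 0.0407 0.0018 0 0.3"

```text
time: 18.3
tool_pos: [0.6126, 0.2699, 0.1969]
tcp_rot: [2.221, 2.221, 0.002]
wrist_force: [1.1, -0.2, -1.1]
width: 0.499
grip_force: 41.6
```

Request:
drive_tool --pt "0 0 0 0 0 0 0.3" --pt "0 0 0 0 0 0 0.3" --pt "0 0 0 0 0 0 0.3"

```text
time: 18.55
tool_pos: [0.6125, 0.2677, 0.1962]
tcp_rot: [2.22, 2.222, -0.001]
wrist_force: [-1.0, 0.3, -2.0]
width: 0.498
grip_force: 41.6
```

Request:
drive_tool --pt "0 0 0 -0.001 0.001 0.02 0.3" --pt "0 0 0 0 0 0.02 0.3" --pt "0 0 0 0 0 0.02 0.3" --pt "0 0 0 0 0 0.02 0.3" --pt "0 0 0 0 0 0.02 0.3" --pt "0 0 0 0 0 0.012 0.3" --pt "0 0 0 0 0 0.005 0.3" --pt "0 0 0 0 0 0 0.3"

```text
time: 19.22
tool_pos: [0.6136, 0.2655, 0.0789]
tcp_rot: [-2.223, -2.219, 0.002]
wrist_force: [0.2, -0.1, -1.8]
width: 0.497
grip_force: 41.5
```

Request:
drive_tool --pt "0 0 0 0 0 0 0.3" --pt "0 0 0 0 0 0 0.3"

```text
time: 19.38
tool_pos: [0.6147, 0.2664, 0.08]
tcp_rot: [2.222, 2.22, 0.003]
wrist_force: [-0.7, 0.4, -1.7]
width: 0.498
grip_force: 41.6
```

Request:
drive_tool --pt "0 0 0 0 0 0.002 0.3" --pt "0 0 0 0 0 0 0.3" --pt "0 0 0 0 0 0 0.6" --pt "0 0 0 0 0 0 0.68" --pt "0 0 0 0 0 0 0.68" --pt "0 0 0 0 0 -0.02 0.68" --pt "0 0 0 0 0 -0.035 0.68" --pt "0 0 0 0 0 -0.04 0.68"

```text
time: 20.05
tool_pos: [0.6113, 0.266, 0.1696]
tcp_rot: [-2.219, -2.22, 0.01]
wrist_force: [1.7, -0.5, -0.6]
width: 0.681
grip_force: 0.0
```

Request:
drive_tool --pt "0 0 0 0 0 -0.037 0.8" --pt "0 0 0 -0.0398 -0.0083 0 0.6" --pt "0 0 0 -0.0398 -0.0083 0 0.6" --pt "0 0 0 -0.0398 -0.0083 0 0.6" --pt "0 0 0 -0.0398 -0.0083 0 0.6" --pt "0 0 0 -0.0398 -0.0083 0 0.6" --pt "0 0 0 -0.0398 -0.0083 0 0.6" --pt "0 0 0 -0.0398 -0.0083 0 0.6"

```text
time: 20.72
tool_pos: [0.555, -0.0134, 0.2093]
tcp_rot: [2.22, 2.222, 0.001]
wrist_force: [0.7, 0.4, -0.4]
width: 0.598
grip_force: 0.0
```

Request:
drive_tool --pt "0 0 0 -0.0398 -0.0083 0 0.6" --pt "0 0 0 -0.0398 -0.0083 0 0.6" --pt "0 0 0 -0.0398 -0.0083 0 0.6" --pt "0 0 0 -0.0398 -0.0083 0 0.6" --pt "0 0 0 -0.0398 -0.0083 0 0.6" --pt "0 0 0 -0.0398 -0.0083 0 0.6" --pt "0 0 0 -0.0398 -0.0083 0 0.6" --pt "0 0 0 -0.0398 -0.0083 0 0.6"

```text
time: 21.38
tool_pos: [0.4886, -0.3321, 0.2094]
tcp_rot: [2.221, 2.221, 0.0]
wrist_force: [1.0, -1.1, 0.3]
width: 0.596
grip_force: 0.0
```

Request:
drive_tool --pt "0 0 0 0 0 0 0.6" --pt "0 0 0 0 0 0 0.6" --pt "0 0 0 0 0 0 0.6"

```text
time: 21.63
tool_pos: [0.4891, -0.3299, 0.2088]
tcp_rot: [-2.222, -2.22, -0.001]
wrist_force: [1.2, -0.7, 0.3]
width: 0.601
grip_force: 0.0
```

```bash
python3 chk.py red,.533,.277 blue,.5125,.119 yellow,.613,.267 white,.5625,.19
python3 - <<'E'
from h import *
w=shot('wrist');s=status.read_state();np.savez('w1.npz',T=w['T'],K=w['K'],c=w['color']);
t=shot('top');print(s['tool_pos'],s['tcp_rot'])
o=np.zeros((600,800,3),np.uint8);o[:420,:560]=w['color'];o[420:600,:240]=cv2.resize(t['color'][85:235,65:265],(240,180));save('w2',o)
print(proj(w,[[.4593,-.3868,.007],[.565,-.37,.03]]))
E
```

```text
red 2 [0.5315 0.2781 0.0163] 0.512
blue 2 [0.5095 0.1197 0.017 ] 0.146
yellow 2 [0.6126 0.2684 0.0164] 0.243
white 2 [0.5226 0.1967 0.0168] 0.138
[ 0.48945253 -0.32969399  0.20897079]
[ 0.4893961  -0.32985493  0.2089402 ] [ 2.22064613e+00  2.22211215e+00 -1.93496536e-06]
[[257.38906499 220.90809887]
 [347.74819816 213.99244623]]
```

View pics/w2.png

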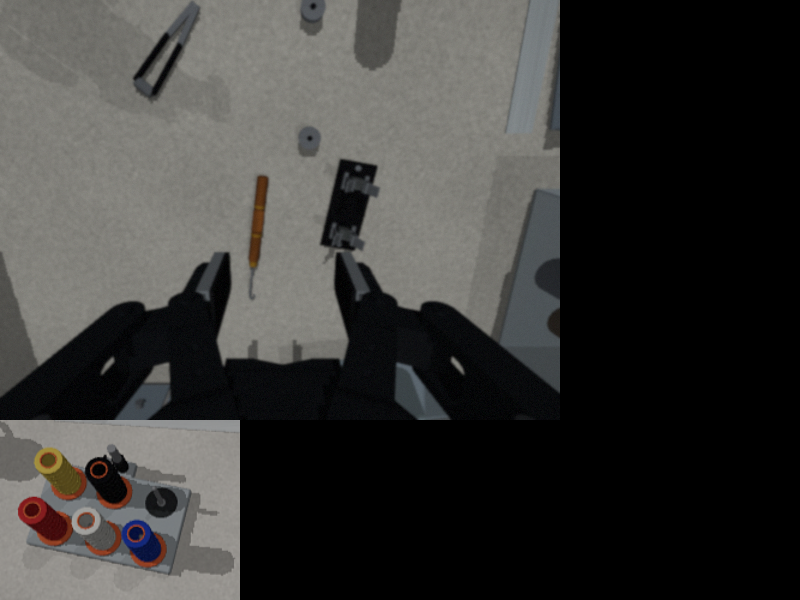

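The wrist view shows the rack loaded as asked, the handle at (260,220) and the clip at (349,204). Measuring both from wrist and top views.

```bash
cat > hc.py <<'E'
from h import *
from scipy.optimize import minimize
w=shot('wrist');t=shot('top');s=shot('scene')
def rectimg(p,v,L,W,z,H=0):
    m=np.zeros((1680,2240),np.uint8);c,sn=np.cos(v[2]),np.sin(v[2])
    P=np.array([[a*L/2*c-b*W/2*sn+v[0],a*L/2*sn+b*W/2*c+v[1],zz] for a in(-1,1) for b in(-1,1) for zz in (z,z+H)])
    h=cv2.convexHull((proj(p,P)*4+2).astype(np.float32));cv2.fillConvexPoly(m,np.round(h).astype(int),1)
    return cv2.resize(m.astype(np.float32),(560,420),interpolation=cv2.INTER_AREA)
def run(name,L,W,z,H,x0,sel):
    V=[]
    for n,p in(('w',w),('t',t),('s',s)):
        hsv=cv2.cvtColor(p['color'],cv2.COLOR_RGB2HSV);g=proj(p,[x0[0],x0[1],z])[0]
        yy,xx=np.mgrid[:420,:560];near=rectimg(p,x0,L+.05,W+.04,0,.02)>0
        k=(sel(hsv)&near).astype(np.uint8)
        V.append((n,p,k.astype(np.float32)))
    def fit(vs,x0):
        f=lambda v:sum(1-np.minimum(q,k).sum()/np.maximum(q,k).sum() for q,k in((rectimg(p,v,L,W,z,H),k) for _,p,k in vs))
        S=np.array([x0]+[np.array(x0)+d for d in np.diag([.01,.01,.1])])
        return minimize(f,x0,method='Nelder-Mead',options=dict(initial_simplex=S,xatol=1e-4,fatol=1e-4))
    for vs in(V[:1],V[1:2],V[2:],V):
        r=fit(vs,x0);print(name,[q[0] for q in vs],np.round(r.x,4),round(r.fun,3))
run('hook',.110,.014,.003,.008,[.459,-.387,-1.70],lambda h:(h[...,1]>110)&(h[...,0]<25))
def dark(h):
    k=(h[...,2]<60).astype(np.uint8);return cv2.morphologyEx(k,cv2.MORPH_CLOSE,np.ones((11,11)))>0
run('clip',.112,.046,0,.005,[.565,-.37,-1.75],dark)
# triangulate handle ring / ends height check
E
python3 hc.py
```

```text
hook ['w'] [ 0.4593 -0.3873 -1.7069] 0.192
hook ['t'] [ 0.4614 -0.3761 -1.6744] 0.327
hook ['s'] [ 0.4587 -0.3852 -1.7472] 0.23
hook ['w', 't', 's'] [ 0.4593 -0.3856 -1.687 ] 0.786
clip ['w'] [ 0.5689 -0.3695 -1.7457] 0.188
clip ['t'] [ 0.5691 -0.3833 -1.6719] 0.457
clip ['s'] [ 0.5683 -0.3662 -1.7445] 0.105
clip ['w', 't', 's'] [ 0.5688 -0.3688 -1.7494] 0.798
```

```bash
python3 - <<'E'
from h import *
t=shot('top');f=3.636
C=[(33,55),(17,130),(217,180),(230,103)]
P=np.array([atz(t,(400+(a+.0)/f,155+(b)/f),.005) for a,b in C]);print(np.round(P,4).tolist(),P.mean(0),[np.linalg.norm(P[i]-P[(i+1)%4]) for i in range(4)])
d=(P[2]+P[3]-P[0]-P[1]);print('yaw',np.arctan2(d[1],d[0]))
r=[atz(t,(400+a/f,155+b/f),.012) for a,b in((125,308),(191,322))];print('hook mid',(r[0]+r[1])/2, 'yaw',np.arctan2(*(r[1]-r[0])[1::-1]))
w=shot('wrist');im=cv2.resize(w['color'][150:310,220:400],None,fx=4.4,fy=3.75,interpolation=2)
im=cv2.resize(w['color'][155:275,235:395],(800,600),interpolation=2)
def dr(X,col):
    for u,v in proj(w,X): cv2.circle(im,(int((u-235+.5)*5),int((v-155+.5)*5)),4,col,1)
def box(x,y,a,L,W,z): 
    c,s=np.cos(a),np.sin(a);return [[x+i*L/2*c-j*W/2*s,y+i*L/2*s+j*W/2*c,z] for i in(-1,1) for j in(-1,1)]
dr(box(.5688,-.3690,-1.746,.112,.046,.005),(0,255,0))
dr(box(.5688,-.3690,-1.746,.064,.0,.018),(255,0,255))
dr(box(.4593,-.3868,-1.705,.110,.014,.007),(0,255,0));dr(box(.4593,-.3868,-1.705,.028,.014,.007),(0,255,255))
save('hc',im)
E
```

```text
[[0.5995, -0.3172, 0.005], [0.5554, -0.3094, 0.005], [0.5368, -0.4191, 0.005], [0.5814, -0.4265, 0.005]] [ 0.56829281 -0.36806558  0.005     ] [np.float64(0.04481108377010971), np.float64(0.11135261983451837), np.float64(0.04521292768911662), np.float64(0.11077528662528599)]
yaw -1.7370343232935155
hook mid [ 0.457951   -0.38463301  0.012     ] yaw -1.6961583275022574
```

View pics/hc.png

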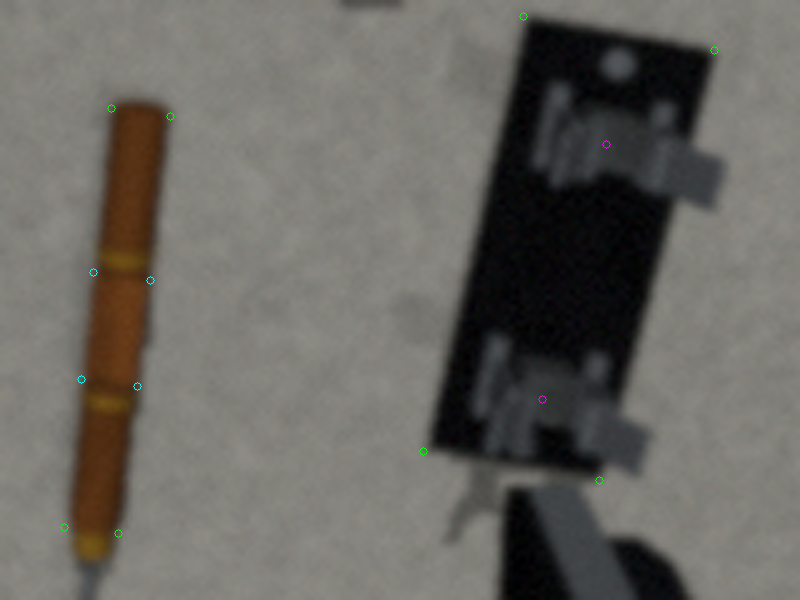

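The overlay matches both well: handle middle (0.459,-0.3866), yaw −1.69; clip (0.569,-0.3688), yaw −1.743. Moving over the handle.

Request:
drive_tool --pt "0 0 0 -0.0284 -0.0151 0 0.6" --pt "0 0 0 -0.0284 -0.0151 0 0.6" --pt "0 0 6.8 0 0 0 0.6" --pt "0 0 0 0 0 0.0415 0.6" --pt "0 0 0 0 0 0.0415 0.6" --pt "0 0 0 0 0 0.0415 0.6" --pt "0 0 0 0 0 0.0415 0.6" --pt "0 0 0 0 0 0 0.6"

```text
time: 23.15
tool_pos: [0.4527, -0.3815, 0.0334]
tcp_rot: [-2.337, -2.074, 0.003]
wrist_force: [-1.9, 1.4, -1.3]
width: 0.6
grip_force: 0.0
```

Request:
drive_tool --pt "0 0 0 0 0 0 0.45" --pt "0 0 0 0 0 0 0.45"

```text
time: 23.32
tool_pos: [0.4602, -0.3881, 0.0449]
tcp_rot: [2.348, 2.084, 0.0]
wrist_force: [0.8, -0.8, 0.8]
width: 0.45
grip_force: 0.0
```

```bash
python3 - <<'E'
from h import *
w=shot('wrist');t=shot('top');s=status.read_state();x=s['tool_pos']
Rm=R.from_rotvec(s['tcp_rot']).as_matrix();print(x,np.degrees(np.arctan2(Rm[1,0],Rm[0,0])),Rm[:,2],s['wrist_force'])
hsv=cv2.cvtColor(w['color'],cv2.COLOR_RGB2HSV);k=(hsv[...,1]>110)&(hsv[...,0]<25);k[:150]=0
n,l,st,ce=cv2.connectedComponentsWithStats(k.astype(np.uint8))
i=1+st[1:,4].argmax();print(st[i],ce[i]);q=np.c_[np.where(l==i)][:,::-1].astype(float);u=np.linalg.svd(q-q.mean(0),full_matrices=False)[2][0];pr=(q-q.mean(0))@u
e=[atz(w,q.mean(0)+u*a,.007) for a in(pr.min(),pr.max())];print(e,(e[0]+e[1])/2,np.degrees(np.arctan2(*(e[1]-e[0])[1::-1])),np.linalg.norm(e[0]-e[1]))
o=np.zeros((420,800,3),np.uint8);o[:,:560]=w['color'];o[:240,560:]=cv2.resize(t['color'][150:270,395:515],(240,240));save('h3',o)
E
```

```text
[ 0.46154207 -0.38927532  0.04684184] 83.20158555156688 [ 0.00490372 -0.00449654 -0.99997787] [0.18377291 0.45739206 0.67878785]
[ 271  150   20  154 2842] [280.16220971 222.54503871]
[array([ 0.46571045, -0.33886939,  0.007     ]), array([ 0.45151456, -0.45010345,  0.007     ])] [ 0.45861251 -0.39448642  0.007     ] -97.27287725735896 0.11213624871640253
```

View pics/h3.png

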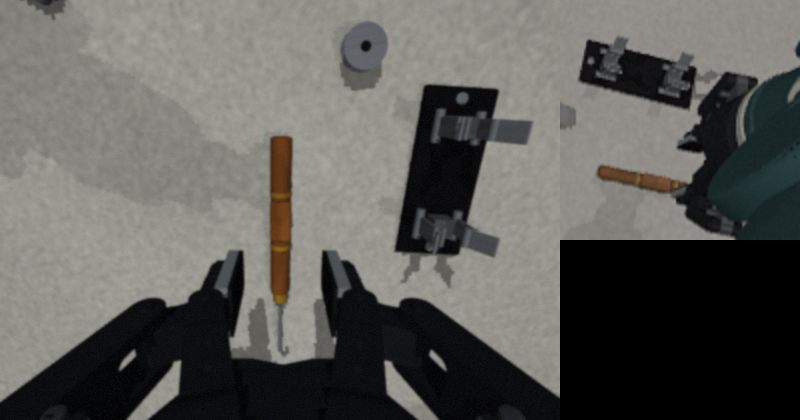

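```bash
python3 - <<'E'
from h import *
w=shot('wrist');s=status.read_state();print(s['tool_pos'],s['joint_vel'].round(3))
im=w['color'];hsv=cv2.cvtColor(im,cv2.COLOR_RGB2HSV);k=((hsv[...,1]>110)&(hsv[...,0]<25)).astype(np.uint8)
n,l,st,ce=cv2.connectedComponentsWithStats(k);i=1+st[1:,4].argmax();print(st[i])
ys=np.arange(st[i][1]+8,st[i][1]+150,10);print([(int(y),float(np.where(l[y]==i)[0].mean())) for y in ys])
print([(y,im[y,278:285].mean(0).round().astype(int).tolist()) for y in range(190,256,3)])
for r in(197,222,247): print(r,atz(w,(281,r),.012))
T=np.linalg.inv(w['T'])
x=s['tool_pos'];print('tcp ground proj',proj(w,[x[0],x[1],.007]))
E
```

```text
[ 0.461468   -0.3891872   0.04684183] [ 0.003 -0.001  0.009 -0.    -0.003 -0.   ]
[ 268  135   21  166 3037]
[(143, 278.5), (153, 278.5), (163, 278.0), (173, 278.0), (183, 278.0), (193, 278.0), (203, 278.0), (213, 278.0), (223, 278.0), (233, 278.0), (243, 278.0), (253, 277.5), (263, 277.5), (273, 277.0), (283, 277.0)]
[(190, [93, 58, 22]), (193, [111, 81, 23]), (196, [93, 59, 21]), (199, [86, 50, 20]), (202, [111, 63, 27]), (205, [109, 62, 27]), (208, [108, 62, 25]), (211, [109, 63, 27]), (214, [106, 61, 25]), (217, [109, 63, 26]), (220, [108, 63, 26]), (223, [119, 68, 29]), (226, [118, 67, 27]), (229, [119, 69, 29]), (232, [118, 68, 28]), (235, [119, 69, 28]), (238, [95, 55, 22]), (241, [91, 52, 23]), (244, [112, 77, 24]), (247, [120, 86, 26]), (250, [90, 52, 21]), (253, [93, 53, 23])]
197 [ 0.46379206 -0.37000402  0.012     ]
222 [ 0.46172207 -0.38722942  0.012     ]
247 [ 0.45954529 -0.40534351  0.012     ]
tcp ground proj [[280.96390575 222.19041077]]
```

Request:
drive_tool --pt "0 0 0 0.0018 -0.002 0.018 0.45" --pt "0 0 0 0 0 0.014 0.45" --pt "0 0 0 0 0 0.007 0.45" --pt "0 0 0 0 0 0 0.45" --pt "0 0 0 0 0 0 0.45" --pt "0 0 0 0 0 0 0.45"

```text
time: 23.97
tool_pos: [0.4583, -0.3859, 0.0055]
tcp_rot: [2.347, 2.084, 0.0]
wrist_force: [0.1, 0.8, 0.2]
width: 0.45
grip_force: 0.0
```

Request:
drive_tool --pt "0 0 0 0 0 0.003 0.45" --pt "0 0 0 0 0 0 0.3" --pt "0 0 0 0 0 0 0.1" --pt "0 0 0 0 0 0 0.05" --pt "0 0 0 0 0 0 0.05" --pt "0 0 0 0 0 0 0.05" --force 70

```text
time: 24.47
tool_pos: [0.4573, -0.385, 0.0009]
tcp_rot: [-2.349, -2.086, 0.0]
wrist_force: [-0.7, 0.0, 0.0]
width: 0.052
grip_force: 0.0
```

Request:
drive_tool --pt "0 0 0 0 0 0 0.05" --pt "0 0 0 0 0 0 0.05"

```text
time: 24.63
tool_pos: [0.4572, -0.385, 0.0009]
tcp_rot: [-2.349, -2.086, 0.0]
wrist_force: [0.2, -0.5, -0.0]
width: 0.049
grip_force: 0.0
```

The fingers closed on nothing (width 0.05); looking.

```bash
python3 - <<'E'
from h import *
w=shot('wrist');s=shot('scene');x=status.read_state()['tool_pos'];print(proj(w,[x]))
o=np.zeros((600,800,3),np.uint8);o[:420,:560]=w['color'];o[:,560:]=cv2.resize(s['color'][220:345,25:75],(240,600))
o[420:,:560]=cv2.resize(s['color'][240:340,20:210],(560,180));save('h4',o)
E
```

```text
[[281.28758225 246.7095146 ]]
```

View pics/h4.png

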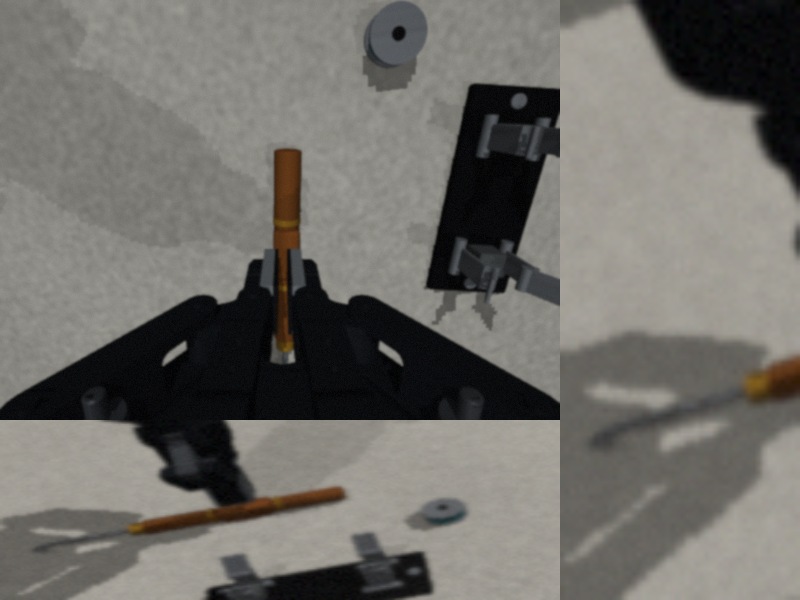

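The shut fingers stand above the handle, so the handle may be higher than I assumed. Triangulating its height.

```bash
python3 - <<'E'
from h import *
t=shot('top');s=shot('scene');d=np.load('w1.npz');w={'T':d['T'],'K':d['K']}
m=[(t,(443.45,241.6)),(s,(102.4,289.0)),(w,(257.6,220.6))]
print(tri(m),tri(m[:2]),tri(m[1:]),tri([m[0],m[2]]))
e=[(w,(262.3,175.7)),(t,(400+55/3.636,155+293/3.636)),(s,(25+296/2.667,265+41/2.667))];print('butt',tri(e),tri(e[:2]),tri(e[::2]))
# clip far-base corner & hook tip
f=[(w,(253,266)),(t,(400+272/3.636,155+340/3.636)),(s,(25+108/2.667,265+95/2.667))];print('ferrule',tri(f),tri(f[::2]))
c=[(w,(235+528/5,155+18/5)),(t,(400+17/3.636,155+130/3.636))];print('clip corner?',[np.round(atz(p,u,.005),4) for p,u in c])
w2=shot('wrist');print(status.read_state()['tool_pos'],status.read_state()['q'])
print('wrist-now butt,ring',[atz(w2,u,.007) for u in((288,151),(287,224))])
E
```

```text
[ 0.45931585 -0.38487262  0.00853929] [ 0.45893807 -0.38448073  0.00814321] [ 0.46012774 -0.38419392  0.0092794 ] [ 0.45936083 -0.38732913  0.00453292]
butt [ 0.46637853 -0.33001719  0.00598926] [ 0.46611754 -0.33080668  0.00673359] [ 0.46652668 -0.32930402  0.00572117]
ferrule [ 0.45185804 -0.4451728   0.00799265] [ 0.45355832 -0.443753    0.00965819]
clip corner? [array([ 0.5579, -0.3103,  0.005 ]), array([ 0.5554, -0.3094,  0.005 ])]
[ 0.45724634 -0.38496198  0.00086161] [-7.41454844e-01  3.30536218e-01  1.94326334e+00  7.89500671e-06
  8.67845280e-01 -6.22754613e-01]
wrist-now butt,ring [array([ 0.46711838, -0.33134445,  0.007     ]), array([ 0.46224695, -0.36953465,  0.007     ])]
```

```bash
python3 - <<'E'
from h import *
s=shot('scene');x=status.read_state()['tool_pos']
for z in(0,.01,.02,.03): print(z,proj(s,[x[0],x[1],x[2]+z])[0])
w=shot('wrist')
im=s['color'][235:315,50:150];im=cv2.resize(im,(500,400),interpolation=2)
o=np.zeros((400,800,3),np.uint8);o[:,:500]=im;o[:375,500:]=cv2.resize(w['color'][225:375,220:340],(300,375),interpolation=2);save('h5',o)
d=np.load('w1.npz');v={'T':d['T'],'K':d['K']}
print(atz(v,(262.3,175.7),.007),atz(v,(259.4,206.8),.007),atz(w,(288,151),.007),atz(w,(287,224),.007))
print(np.round(w['mount'],4).tolist())
E
```

```text
0 [102.2051305 291.3030641]
0.01 [100.48108026 287.42601652]
0.02 [ 98.72486417 283.4766343 ]
0.03 [ 96.93557357 279.45287405]
[ 0.46633998 -0.33021957  0.007     ] [ 0.46214499 -0.36860539  0.007     ] [ 0.46710424 -0.33134481  0.007     ] [ 0.46223206 -0.36953858  0.007     ]
[[0.0002, 0.9559, 0.2937, 0.074], [1.0, -0.0003, 0.0004, 0.0006], [0.0004, 0.2937, -0.9559, -0.1631], [0.0, 0.0, 0.0, 1.0]]
```

View pics/h5.png

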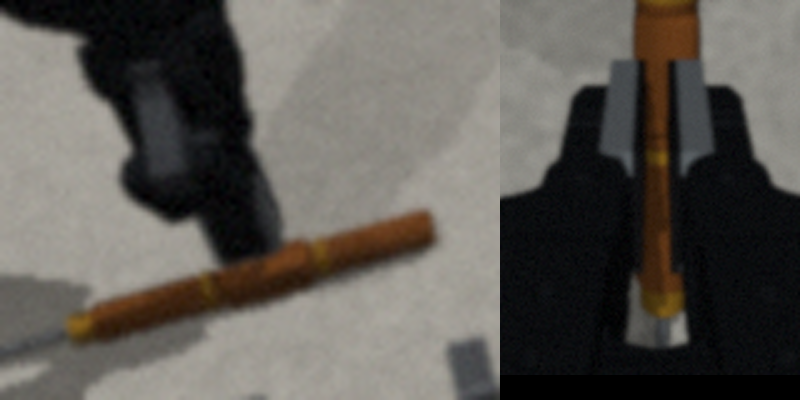

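Request:
drive_tool --pt "0 0 0 0 0 -0.005 0.3" --pt "0 0 0 0 0 0 0.3" --pt "0 0 0 0 0 0 0.3" --pt "0 0 0 0 0 0.005 0.3" --pt "0 0 0 0 0 0 0.3" --pt "0 0 0 0 0 0 0.3" --force 50

```text
time: 25.48
tool_pos: [0.4567, -0.3845, 0.0002]
tcp_rot: [-2.348, -2.085, 0.0]
wrist_force: [-1.1, 0.5, 0.2]
width: 0.303
grip_force: 0.0
```

Request:
drive_tool --pt "0 0 0 0 0 0.004 0.3" --pt "0 0 0 0 0 0 0.3" --pt "0 0 0 0 0 0 0.3"

```text
time: 25.73
tool_pos: [0.4569, -0.3847, -0.0036]
tcp_rot: [-2.349, -2.085, 0.0]
wrist_force: [0.3, -0.7, 0.2]
width: 0.3
grip_force: 0.0
```

```bash
python3 - <<'E'
from h import *
s=shot('scene');w=shot('wrist');st=status.read_state();print(st['tool_pos'],st['wrist_force'])
o=np.zeros((400,800,3),np.uint8);o[:,:500]=cv2.resize(s['color'][235:315,50:150],(500,400),interpolation=2);o[:375,500:]=cv2.resize(w['color'][225:375,220:340],(300,375),interpolation=2);save('h6',o)
E
```

```text
[ 0.45721824 -0.38491884 -0.00324527] [ 0.61195221 -0.1981372   0.51890986]
```

View pics/h6.png

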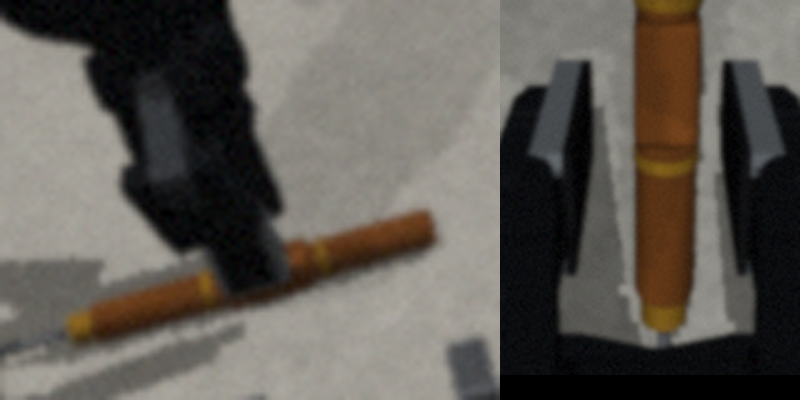

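Request:
drive_tool --pt "0 0 0 0 0 0.004 0.3" --pt "0 0 0 0 0 0 0.3" --pt "0 0 0 0 0 0 0.3"

```text
time: 26.08
tool_pos: [0.457, -0.3847, -0.0075]
tcp_rot: [-2.349, -2.085, 0.0]
wrist_force: [-0.0, 0.0, -0.0]
width: 0.302
grip_force: 0.0
```

```bash
python3 - <<'E'
from h import *
s=shot('scene');st=status.read_state();print(st['tool_pos'],st['wrist_force'])
for z in(-.005,0,.005,.01,.015): print(z,np.round(proj(s,[[.470,-.385,z],[.473,-.395,z],[.473,-.375,z]]),1).tolist())
g=s['color'][275:305,92:112].mean(2);print(g.astype(int)[:, ::2])
E
```

```text
[ 0.45711019 -0.38483149 -0.00733317] [ 0.18952105 -0.04792553  0.13445748]
-0.005 [[104.6, 298.5], [98.8, 302.1], [111.0, 297.3]]
0 [[103.7, 296.6], [97.9, 300.2], [110.1, 295.4]]
0.005 [[102.9, 294.7], [97.0, 298.2], [109.3, 293.5]]
0.01 [[102.0, 292.7], [96.1, 296.3], [108.5, 291.5]]
0.015 [[101.1, 290.7], [95.2, 294.3], [107.6, 289.6]]
[[ 13   7   9  10  12  13  12  69 133 137]
 [ 10   8  10  15  19  18   8  46 128 135]
 [  8   5  12  12  15  23  22  46 125 136]
 [  5   5  10  10  14  27  29  52 133 136]
 [  3  11  13  10  20  28  49  83 136 136]
 [  2  13  10   9  16  27  67 116 135 139]
 [  5  13   9  12   5  25  64 124 136 133]
 [  6   8  11  10   3  26  50 108 122 111]
 [ 15   4  14   2  11  23  50  78  83  79]
 [  9  11   6   9   5  23  43  63  65  63]
 [ 14   4   5  13  14  13  39  61  66  65]
 [ 28   4   5  13  10   9  37  61  69  65]
 [ 46   3   9  12   9  16  29  55  68  54]
 [ 54  13  10  10  13  16  27  49  61  41]
 [ 61  29  11  13  11   5  16  44  46  35]
 [ 63  32   8   7  12  10  16  42  38  31]
 [ 68  39  11   8   6   7  12  40  37  28]
 [ 67  47  15  13  17   6  17  37  34  45]
 [ 59  45  23   9  14  13  27  42  56  86]
 [ 50  46  34  17  26  33  45  65 100 129]
 [ 43  42  41  37  47  56  83 106 135 141]
 [ 45  56  58  65  83  95 125 137 138 145]
 [ 68  85  97 113 122 134 141 148 145 150]
 [ 97 116 136 138 134 149 146 151 155 156]
 [123 143 140 121 119 156 152 157 157 157]
 [145 139 111 103 112 155 156 158 158 155]
 [135 108  97 104 125 156 155 157 158 157]
 [107  97 100 123 146 157 154 157 152 156]
 [ 99  93 122 148 154 157 154 150 153 151]
 [ 99  98 139 150 155 156 153 155 150 149]]
```

Request:
drive_tool --pt "0 0 0 0 0 0.003 0.3" --pt "0 0 0 0 0 0 0.3" --pt "0 0 0 0 0 0 0.3"

```text
time: 26.38
tool_pos: [0.4571, -0.3848, -0.0104]
tcp_rot: [-2.349, -2.086, 0.0]
wrist_force: [0.4, -0.2, 0.5]
width: 0.303
grip_force: 0.0
```

Request:
drive_tool --pt "0 0 0 0 0 0 0.1" --pt "0 0 0 0 0 0 0.05" --pt "0 0 0 0 0 0 0.05" --pt "0 0 0 0 0 0 0.05" --pt "0 0 0 0 0 0 0.05"

```text
time: 26.8
tool_pos: [0.4574, -0.3851, -0.0099]
tcp_rot: [2.349, 2.086, 0.0]
wrist_force: [0.2, 0.6, 1.2]
width: 0.14
grip_force: 48.9
```

Gripped on the flats (width 0.14). Lifting, moving over the clip and turning.

Request:
drive_tool --pt "0 0 0 0 0 -0.025 0.05" --pt "0 0 0 0 0 -0.04 0.05" --pt "0 0 0 0 0 -0.035 0.05" --pt "0 0 0 0.0098 0.0363 0 0.05" --pt "0 0 0 0.0098 0.0363 0 0.05" --pt "0 0 0 0.0098 0.0363 0 0.05" --pt "0 0 3.1 0 0 0 0.05" --pt "0 0 0 0 0 0 0.05" --force 70

```text
time: 27.47
tool_pos: [0.5707, -0.3679, 0.0896]
tcp_rot: [2.404, 2.023, 0.0]
wrist_force: [-0.9, 0.5, -0.8]
width: 0.131
grip_force: 68.7
```

Request:
drive_tool --pt "0 0 0 0 0 0 0.05" --pt "0 0 0 0 0 0 0.05" --pt "0 0 0 0 0 0 0.05"

```text
time: 27.72
tool_pos: [0.5675, -0.3688, 0.0895]
tcp_rot: [-2.404, -2.021, 0.001]
wrist_force: [0.0, -0.2, -0.4]
width: 0.131
grip_force: 68.7
```

```bash
cat > v.py <<'E'
from h import *
import sys
s=shot('scene');t=shot('top');w=shot('wrist');st=status.read_state();x=st['tool_pos'];Rm=R.from_rotvec(st['tcp_rot']).as_matrix()
print(x,np.degrees(np.arctan2(Rm[1,0],Rm[0,0])),Rm[:,2].round(4),st['wrist_force'].round(1),st['width'],st['grip_force'])
o=np.zeros((600,800,3),np.uint8);o[:300,:400]=cv2.resize(s['color'][265:365,40:173],(400,300),interpolation=2);o[300:,:400]=cv2.resize(t['color'][150:225,390:490],(400,300),interpolation=2)
o[:,400:]=cv2.resize(w['color'][90:390,200:400],(400,600),interpolation=2);save(sys.argv[1],o)
E
python3 v.py v1
```

```text
[ 0.56797988 -0.36899394  0.08992087] 80.06262381084694 [-2.e-04  1.e-04 -1.e+00] [ 0.5  0.4 -1.4] 0.12460756611116319 68.70213827790394
```

View pics/v1.png

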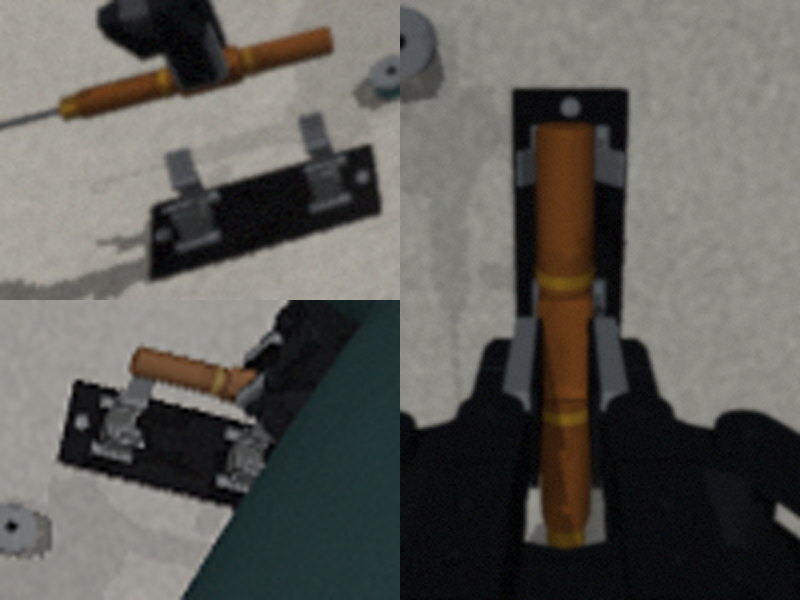

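The handle is held level above the clip, parallel to it. The handle axis is at crop column ≈565 and the strip centre ≈569, about 1.5 mm to +x. Checking the lengthwise centring numerically.

```bash
python3 - <<'E'
from h import *
w=shot('wrist');x=status.read_state()['tool_pos'];a=np.radians(80.06);ax=np.array([np.cos(a),np.sin(a)]);ny=np.array([np.sin(a),-np.cos(a)])
im=w['color'];hsv=cv2.cvtColor(im,cv2.COLOR_RGB2HSV)
c0=np.array([.569,-.3688])
for n,u,z in[('butt',(282.75,151.5),x[2]+.017),('ring1',(282.75,230.5),x[2]+.023),('ring2',(282.5,297),x[2]+.023),('ferr',(282.5,361),x[2]+.02),('base far L',(257,134.5),.005),('base far R',(314,134.5),.005),('base L',(257.5,239),.005),('base R',(311,247),.005)]:
    P=atz(w,u,z)[:2];print(n,'rel TCP along,across mm',np.round([(P-x[:2])@ax*1e3,(P-x[:2])@ny*1e3],1),'rel clip',np.round([(P-c0)@ax*1e3,(P-c0)@ny*1e3],1))
print(x)
E
```

```text
butt rel TCP along,across mm [55.6  0.7] rel clip [55.2 -0.1]
ring1 rel TCP along,across mm [18.9  0.7] rel clip [18.6 -0.1]
ring2 rel TCP along,across mm [-17.5   0.6] rel clip [-17.9  -0.2]
ferr rel TCP along,across mm [-60.6   0.6] rel clip [-61.   -0.2]
base far L rel TCP along,across mm [ 55.7 -19.1] rel clip [ 55.4 -19.9]
base far R rel TCP along,across mm [55.7 24.8] rel clip [55.4 24.1]
base L rel TCP along,across mm [-31.4 -20.7] rel clip [-31.7 -21.5]
base R rel TCP along,across mm [-38.8  25.1] rel clip [-39.1  24.3]
[ 0.56819477 -0.3690073   0.0900334 ]
```

Request:
drive_tool --pt "0 0 0 -0.0008 0.0015 0.02 0.05" --pt "0 0 0 0 0 0.02 0.05" --pt "0 0 0 0 0 0.01 0.05" --pt "0 0 0 0 0 0 0.05" --pt "0 0 0 0 0 0 0.05" --pt "0 0 0 0 0 0 0.05"

```text
time: 28.42
tool_pos: [0.5707, -0.3702, 0.0408]
tcp_rot: [2.404, 2.021, 0.001]
wrist_force: [-0.0, 0.2, -0.4]
width: 0.12
grip_force: 68.7
```

Request:
drive_tool --pt "0 0 0 0 0 0.006 0.05" --pt "0 0 0 0 0 0.006 0.05" --pt "0 0 0 0 0 0 0.05" --pt "0 0 0 0 0 0 0.05"

```text
time: 28.75
tool_pos: [0.5698, -0.3694, 0.0274]
tcp_rot: [-2.404, -2.021, 0.0]
wrist_force: [-0.4, 0.3, -0.4]
width: 0.128
grip_force: 68.7
```

Request:
drive_tool --pt "0 0 0 0 0 0.003 0.05" --pt "0 0 0 0 0 0.003 0.05" --pt "0 0 0 0 0 0 0.05" --pt "0 0 0 0 0 0 0.05"

```text
time: 29.08
tool_pos: [0.57, -0.3696, 0.0215]
tcp_rot: [-2.404, -2.021, 0.0]
wrist_force: [-0.7, -0.2, -0.1]
width: 0.124
grip_force: 68.7
```

Request:
drive_tool --pt "0 0 0 0 0 0.003 0.05" --pt "0 0 0 0 0 0.003 0.05" --pt "0 0 0 0 0 0 0.05" --pt "0 0 0 0 0 0 0.05"

```text
time: 29.42
tool_pos: [0.57, -0.3701, 0.0165]
tcp_rot: [2.405, 2.021, -0.001]
wrist_force: [-2.7, -0.5, 4.3]
width: 0.126
grip_force: 69.3
```

Request:
drive_tool --pt "0 0 0 0 0 0.003 0.05" --pt "0 0 0 0 0 0.003 0.05" --pt "0 0 0 0 0 0 0.05" --pt "0 0 0 0 0 0 0.05"

```text
time: 29.75
tool_pos: [0.5697, -0.3695, 0.009]
tcp_rot: [-2.404, -2.021, 0.001]
wrist_force: [-1.2, -0.2, -0.6]
width: 0.124
grip_force: 68.5
```

Request:
drive_tool --pt "0 0 0 0 0 0.002 0.05" --pt "0 0 0 0 0 0 0.05" --pt "0 0 0 0 0 0 0.05" --pt "0 0 0 0 0 0 0.05"

```text
time: 30.08
tool_pos: [0.57, -0.3696, 0.008]
tcp_rot: [-2.404, -2.021, 0.0]
wrist_force: [-3.2, 0.8, 3.3]
width: 0.124
grip_force: 69.3
```

Request:
drive_tool --pt "0 0 0 0 0 0.002 0.05" --pt "0 0 0 0 0 0 0.05" --pt "0 0 0 0 0 0 0.05" --pt "0 0 0 0 0 0 0.05"

```text
time: 30.42
tool_pos: [0.5702, -0.3697, 0.0079]
tcp_rot: [-2.405, -2.021, 0.0]
wrist_force: [-7.0, 3.3, 13.4]
width: 0.127
grip_force: 70.5
```

Home: it snapped at ~0.0165 and reached a hard stop at 0.008 as computed. Releasing.

Request:
drive_tool --pt "0 0 0 0 0 -0.002 0.05" --pt "0 0 0 0 0 0 0.2" --pt "0 0 0 0 0 0 0.4" --pt "0 0 0 0 0 0 0.4" --pt "0 0 0 0 0 0 0.4" --pt "0 0 0 0 0 -0.02 0.4" --pt "0 0 0 0 0 -0.04 0.4" --pt "0 0 0 0 0 -0.04 0.4"

```text
time: 31.08
tool_pos: [0.5685, -0.3684, 0.1059]
tcp_rot: [-2.401, -2.018, 0.002]
wrist_force: [1.5, -1.3, 0.8]
width: 0.4
grip_force: 0.0
```

Request:
drive_tool --pt "0 0 0 0 0 -0.04 0.4" --pt "0 0 0 0 -0.04 -0.01 0.4" --pt "0 0 0 0.04 0 0 0.4" --pt "0 0 0 0.04 0 0 0.4" --pt "0 0 0 0.04 0 0 0.4" --pt "0 0 0 0 0 0 0.4" --pt "0 0 0 0 0 0 0.4"

```text
time: 31.67
tool_pos: [0.5519, -0.2428, 0.158]
tcp_rot: [2.401, 2.025, 0.0]
wrist_force: [0.6, -0.6, -0.5]
width: 0.402
grip_force: 0.0
```

```bash
python3 chk.py red,.533,.277 blue,.5125,.119 yellow,.613,.267 white,.5226,.198
python3 - <<'E'
from h import *
s=shot('scene');t=shot('top');w=shot('wrist')
o=np.zeros((600,800,3),np.uint8)
o[:240,:320]=cv2.resize(s['color'][265:365,40:173],(320,240),interpolation=2);o[:240,320:560]=cv2.resize(t['color'][150:250,390:490],(240,240),interpolation=2)
o[:240,560:]=cv2.resize(t['color'][85:235,65:265],(240,240));o[240:,:400]=cv2.resize(s['color'][80:350,150:450],(400,360));o[240:,400:]=cv2.resize(w['color'][100:400,100:460],(400,360),interpolation=2)
save('fin',o)
g=[atz(t,(400+(190-100*0)/3.6,0),0)]
E
```

```text
red 2 [0.5316 0.2783 0.0169] 0.528
blue 2 [0.5092 0.1204 0.0169] 0.153
yellow 2 [0.612  0.2685 0.0166] 0.178
white 2 [0.5228 0.1962 0.017 ] 0.134
[ 0.55125847 -0.24533205  0.15771487]
```

View pics/fin.png

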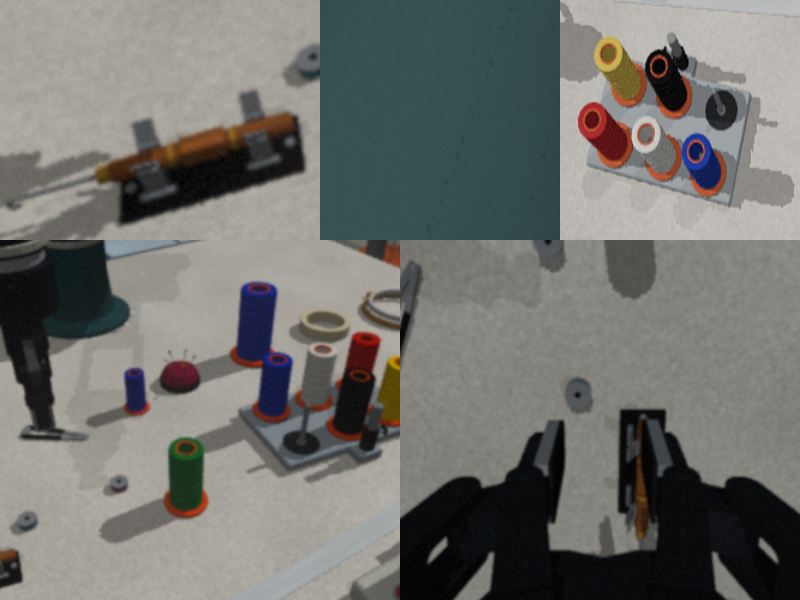

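The final picture shows the handle level in both jaw pairs (130–300, 120–180), all the spools seated on the rack, green untouched and the arm clear. Handing in.

```bash
python3 -c "
from workcell import workorder;print(workorder.finish_job())"
```

```text
the job is handed in; nothing more can be done
None
```

I handed the job in: red is on the peg left of white and blue (the middle-sized one) on its right, yellow is left of black, all seated on the deck, and the hook handle is snapped fully home and centred in the clip; no verdict came back.

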